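# Fit the bayonet filter to a breathing-air blower and hold it seated

### The arm

A 6-joint arm with a two-finger parallel gripper is mounted at the origin on the work surface. World frame = base frame: x ahead of the robot, y to its left, z up, the work surface at z = 0. Lengths are in m, angles in rad, forces in N, time in s.
With the tool pointing down it reaches from about 0.3 to 0.775 m from the base axis. Payload 14.6 kg.
Tool frame: the origin (TCP) lies between the finger pads; the fingertips stand 19 mm ahead of it and the grasp point (between the pads) is the TCP (ctrl.finger_overhang is the distance from the TCP to the fingertips, in m); z points along the fingers, y is the direction in which the jaws open and shut (so a half turn about z gives the same grasp; the last joint's range is limited). The gripper opens to 94 mm and grips with 3 to 60 N. Pads are 16 mm wide; open, the fingers measure 119 mm over their backs; the gripper's body (75 mm by 177 mm) begins 78 mm behind the grasp point.
Start: joints at [1.053, 0.3, 1.521, -0, 1.321, -0.067], TCP at [0.24, 0.495, 0.224] pointing down, gripper open.
Joint ranges: [-3.03, 3.03], [-0.79, 2.21], [0.23, 2.52], [-1.04, 4.18], [0, 3.07], [-2.55, 2.55]. Speed limits (rad/s): [2.22, 2.22, 2.57, 3.14, 3.14, 3.14].

### API

Orientations are given as [roll, pitch, yaw] about the fixed x, y, z axes, in that order (R = Rz(yaw) Ry(pitch) Rx(roll)).
In Python, from station import ctrl gives the robot as it stands.
- The arm moves only by the tool send_rows, never from a script. Its argument "series" is a list of rows, each a list of 7 numbers: the turn, a rotation vector about the tool's x, y, z in degrees, then the shift along the tool's x, y, z in m, then the gripper's target within -1 to 1 (fully open at 1, half-way at 0, shut at -1). A call has 1 to 8 rows; each row is the pose to reach, as a shift and turn from the pose commanded when the call began, along the tool's axes at that moment; what a row does not reach only later rows make up. A row lasts 1/10 s, in which the tool goes at most 50 mm and 8.59 degrees, less where a joint would pass 70% of its speed; a pose out of reach is approached as far as the arm can. A call with a gripper value outside its range is refused whole. The fingers move at their own pace and stop on an object; "force" is the grip in N (left out, the last holds). Time passes only in rows, so rows that repeat a pose let the fingers close. It gives the time, the measured TCP pose, the force and the opening at its end, in the units of the state.
- ctrl.get_obs(): the state, without advancing time (a new reading comes with each control period).
- ctrl.camera(name): name is "scene" or "top" or "wrist"; returns a dict with "pixels" (400x640x3 uint8, red, green, blue), "z_map" (400x640 float32, m along the optical axis (not along the pixel's ray), 0 where there is no reading), "fov_y" (degrees; the focal length in pixels is half the picture's height over the tangent of half this angle, whatever the lens; pixels are square), "cx", "cy" (the principal point, pixels), "k1" (the pictures are not rectified: a ray, as slopes to the right and down, at radius r is drawn at 1 + k1 r^2 times it, then the intrinsics apply), "R" (3x3) and "t" (3): a world point X has camera coordinates R X + t. Camera axes: x right, y down, z forward; pixel columns grow to the right and rows downward; lengths in m; the calibration is good to about 2 mm. A picture is of the moment at which its call begins.
- ctrl.hand_in(): hands the job in, once; it reports no verdict.
The state is a dict: "time_s": time; "qpos": joint angles; "joint_vel": joint speeds; "tau": joint torques, N m; "ee_pos": TCP position; "eef_rot": TCP orientation; "force": force on the tool from outside, world axes, zero at the start; "moment": the same for the moment, N m; "grip_width": finger opening in m.
Only numpy, scipy, OpenCV 4.12 (cv2) and the standard library are available. Lean on these libraries where they do the work, as an engineer would, in place of code of your own. Each camera call takes 0.05 s, during which the arm holds its last target.

### The job

First turn the blower's airflow dial clockwise until its white pointer stands on the green mark. Then take the pink filter by its grip tab, set its lugs into the slots of the metal-lipped socket, push it down against the spring and twist it a quarter turn clockwise to the stop. It springs back if let go, so finish for the seal check while holding it by the tab, still pressed fully home and twisted, with the dial left on the mark and the brush, jar and wrench undisturbed.

Things in the scene. Friction and masses are not known exactly. Their poses are not given: they have to be found in the camera images.
- socket_mouth (a point): Centre of the socket's round mouth, level with the top of its black collar (diameter 84 mm, bright metal lip). Axes as the unit: z up, x along the two lug slots (white marks on the collar), y to the green lock marks. Mouth diameter 47 mm; two opposite slots 17 mm wide reach 34 mm from the axis along +x and -x through the 6 mm thick lip. The sprung orange plunger inside rests with its top 14 mm below the mouth
- unit: Grey blower unit, 200 mm (x) by 330 mm (y), fixed upright on the bench; origin at the centre of its underside. Casing top 60 mm and socket collar top 100 mm above the bench. The socket's axis is at y = +80 mm, the dial's at y = -90 mm
- seat_press (a joint): How far the plunger is pressed down, m: 0 at rest, lugs clear the lip from 0.008 on, about 0.012 when the filter's pink body sits flat on the collar (its stop). Spring force 3 N at 0, about 9 N at 0.012
- seat_turn (a joint): Turn of the sprung seat under the lip, rad: 0 at rest (up to 0.1 rad of play to the lugs), growing clockwise seen from above, stop at 1.46, which is the filter a quarter turn (1.57 rad) from the slots. Its spring turns the filter back, 0.02 N m at 0, about 0.11 N m at the stop
- filter_grip (a point): Point in the grip tab of the loose filter (about 0.16 kg), on its axis, z up, x along the tab and along the bayonet lugs below (white arrows on the pink top); a half turn makes no difference. Tab: 52 mm long in x, 14 mm thick in y, 36 mm tall; the point is 14 mm below its top, 22 mm above the pink disc. The disc has diameter 77 mm, 22 mm tall, underside 44 mm below the point
- filter_foot (a point): Centre of the filter's lower end, 70 mm below filter_grip. White neck: diameter 42 mm, tapering over its last 10 mm to 32 mm here. Lugs along x: 62 mm tip to tip, 12 mm wide in y, 6 mm thick, from 10 to 16 mm above this point
- park: Black rubber ring fixed on the bench on which the filter stands upright at the start, its neck inside: outer diameter 82 mm, 28 mm tall, origin at the centre of its underside. Lift the filter at least 30 mm to clear it
- dial_grip (a point): Point on the axis of the airflow dial, inside its upright grip bar, where to grip; z up, x along the bar towards its end with the white pointer line. Bar: 46 mm long in x, 12 mm thick in y, its top 10 mm above this point, its foot (on a round skirt of diameter 52 mm) 20 mm below it. The casing is 29 mm below this point
- dial (a joint): Dial angle, rad, growing clockwise seen from above; stays where it is left (friction 0.04 N m); at 0 the pointer points along the unit's +x (the x of socket_mouth), the green mark is at 1.30. It starts between 0 and 0.7
- wire_brush: Wire brush with a wooden handle, 210 x 26 x 37 mm, lying; origin under its centre. Leave alone
- jar: Yellow jar with a red lid, diameter 60 mm, 75 mm tall; origin under its centre. Leave alone
- wrench: Steel wrench lying flat, along its x. Leave alone
Mind the look-alikes: they are no part of the job. Leave any blue look-alike of the part that bears filter_grip alone.

How it is judged:
By the outcome, as a careful person would: the job done as asked, in the order asked, and still so for the second after the job is handed in, while the arm keeps its last pose, push and grip.
It also fails if it takes over 53 s, if anything falls off the work surface, if the arm or the gripper's body presses on something with over 40 N, if the wrist force passes 120 N, or if a joint passes its speed limit or range.

## Working session

There is one attempt and no reset: what is moved stays moved. The work goes in short steps, Python scripts to look and compute and a tool call to move; the robot and the scene stay as the last step left them, time stands still between calls to the robot, and variables do not carry over. Pictures are saved under pics/ and viewed, and the job is handed in when it is done.

Besides the shell and the picture viewer there is one more tool, called after ">>>" as a command line: name --pt "numbers of a row" for each row, then --argument value for the rest. send_rows: Moves the arm, as the interface text tells. Its arguments: {"type":"object","properties":{"series":{"type":"array"},"force":{"type":"number"}},"required":["series"]}

```bash
ls; mkdir -p pics; python3 - <<'E'
from station import ctrl
import cv2
print(ctrl.get_obs())
for n in ["scene","top","wrist"]:
    c=ctrl.camera(n); cv2.imwrite(f"pics/{n}0.png",c["pixels"][:,:,::-1]); print(n,c["fov_y"],c["cx"],c["cy"],c["k1"],c["R"].round(4).tolist(),c["t"], (c["z_map"]>0).mean())
E
```

```text
pics
{'time_s': 0.0, 'qpos': array([ 1.05342043e+00,  3.00485904e-01,  1.52159721e+00, -1.89148552e-05,
        1.32073323e+00, -6.65464945e-02]), 'joint_vel': array([ 0.00048898, -0.00103757,  0.00057704,  0.00089462, -0.0005946 ,
        0.00056439]), 'tau': array([ 1.52254630e-03, -5.31798720e+01, -3.52737129e+01,  7.09382258e-02,
        2.43862916e-02, -9.44569138e-05]), 'ee_pos': array([0.239495  , 0.49483361, 0.22387139]), 'eef_rot': array([-3.14037045e+00, -6.30918935e-05,  2.69076790e+00]), 'force': array([ 0.01712655, -0.26970043, -0.58154778]), 'moment': array([ 0.01823692, -0.00448397, -0.03278519]), 'grip_width': 0.09403251123181758}
scene 56.53720147478041 322.5079011169001 202.72311402771248 -0.08679192108242596 [[0.7302, 0.6832, 0.0073], [0.455, -0.4783, -0.7512], [-0.5097, 0.5518, -0.6601]] [-0.37568932 -0.21729357  1.24775343] 0.9958046875
top 57.14851989977914 318.8687339822108 195.00326277437773 0.020906614632477036 [[0.0006, -0.9996, 0.028], [-0.9858, -0.0053, -0.1678], [0.1679, -0.0275, -0.9854]] [-0.08485417  0.56556678  0.963354  ] 0.995828125
wrist 67.88433360665843 317.5307242436915 199.7637678963852 -0.010159544387370613 [[0.4355, 0.9002, -0.0015], [0.8656, -0.4183, 0.2752], [0.2471, -0.1212, -0.9614]] [-0.54864866 -0.02854579  0.39163266] 0.9960234375
```

View pics/scene0.png

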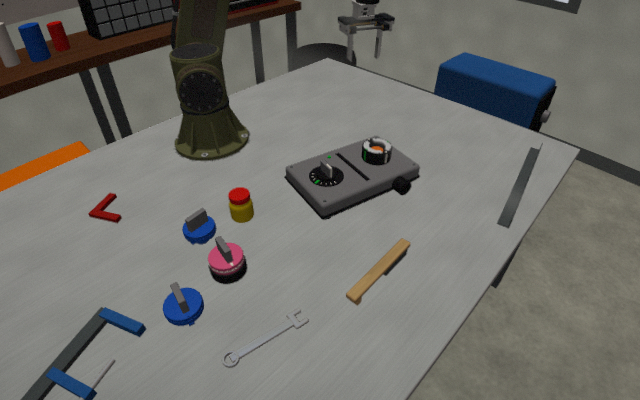

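View pics/top0.png

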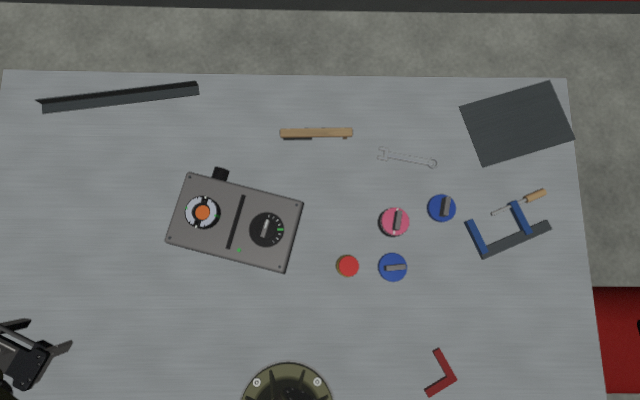

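View pics/wrist0.png

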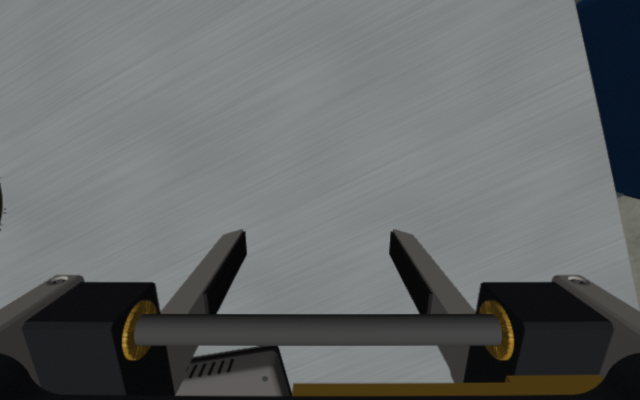

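```bash
cat > h.py <<'E'
from station import ctrl
import numpy as np, cv2
from scipy.spatial.transform import Rotation as Ro
def K(c):
    f=200/np.tan(np.radians(c["fov_y"]/2)); return f
def ray(c,uv):
    uv=np.atleast_2d(np.asarray(uv,float)); f=K(c)
    p=np.stack([(uv[:,0]-c["cx"])/f,(uv[:,1]-c["cy"])/f],1)
    Km=np.eye(3); d=np.array([c["k1"],0,0,0,0.])
    q=cv2.undistortPoints(p[:,None],Km,d)[:,0]
    D=np.c_[q,np.ones(len(q))]@c["R"]; O=-c["R"].T@c["t"]
    return O,D
def onz(c,uv,z):
    O,D=ray(c,uv); s=(z-O[2])/D[:,2]; return O+s[:,None]*D
def proj(c,X):
    X=np.atleast_2d(X)@c["R"].T+c["t"]; p=X[:,:2]/X[:,2:]
    p=p*(1+c["k1"]*(p**2).sum(1,keepdims=True)); return p*K(c)+[c["cx"],c["cy"]]
def cloud(c):
    v,u=np.mgrid[:400,:640]; uv=np.c_[u.ravel(),v.ravel()]; O,D=ray(c,uv)
    return (O+D*c["z_map"].ravel()[:,None]).reshape(400,640,3)
def crop(c,name,x0,y0,w,h,s):
    im=c["pixels"][y0:y0+h,x0:x0+w,::-1]
    cv2.imwrite("pics/"+name,cv2.resize(im,None,fx=s,fy=s,interpolation=cv2.INTER_CUBIC))
E
python3 - <<'E'
from h import *
c=ctrl.camera("top")
crop(c,"t_unit.png",155,160,160,120,5); crop(c,"t_filt.png",330,180,140,105,5)
c=ctrl.camera("scene")
crop(c,"s_unit.png",275,120,160,110,5); crop(c,"s_filt.png",150,180,160,150,4)
E
```

```text
(no output)
```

View pics/t_unit.png

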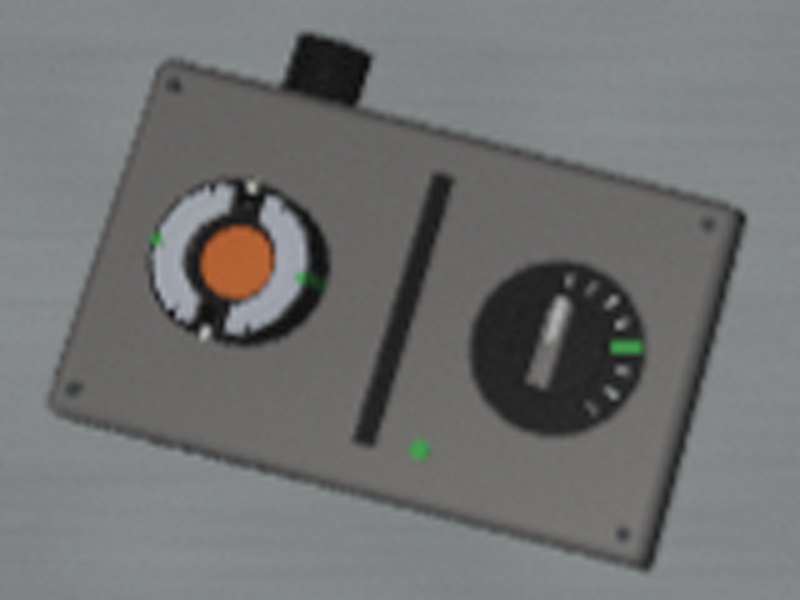

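View pics/t_filt.png

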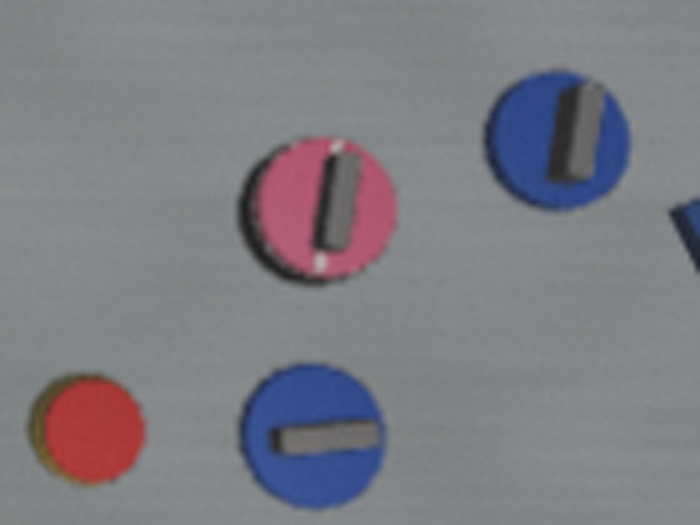

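View pics/s_unit.png

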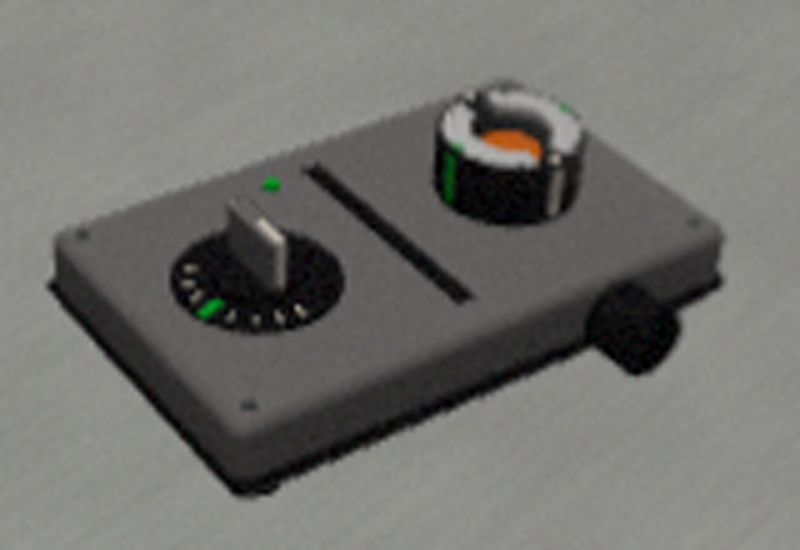

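View pics/s_filt.png

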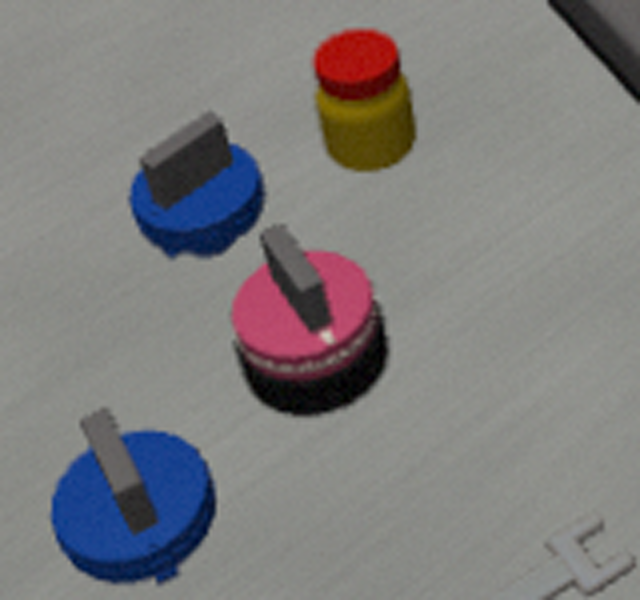

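```bash
cat > m.py <<'E'
from h import *
c=ctrl.camera("top"); s=ctrl.camera("scene")
P=cloud(c)
def up(U,x0,y0,k=5): return (np.array(U,float)+.5)/k-.5+[x0,y0]
U=lambda L:up(L,155,160)
screws=onz(c,U([[173,85],[708,224],[622,534],[73,388]]),.06)
print("screws",screws.round(4).tolist()," ctr",screws.mean(0))
yv=(screws[0]-screws[1]+screws[3]-screws[2])[:2]; xv=(screws[0]-screws[3]+screws[1]-screws[2])[:2]
print("yaw from y",np.degrees(np.arctan2(yv[1],yv[0])-np.pi/2),"from x",np.degrees(np.arctan2(xv[1],xv[0])))
white=onz(c,U([[252,187],[205,333]]),.1); print("white marks",white, "mid",white.mean(0)); d=white[0]-white[1];print(np.degrees(np.arctan2(d[1],d[0])))
g=onz(c,U([[155,239],[304,280]]),.1);print("green",g,g.mean(0))
def blob(c,box,f):
    x0,y0,w,h=box; hsv=cv2.cvtColor(c["pixels"],cv2.COLOR_RGB2HSV); m=f(hsv.astype(int)).astype(np.uint8)
    k=np.zeros_like(m);k[y0:y0+h,x0:x0+w]=m[y0:y0+h,x0:x0+w]; return k
def rect(m):
    cs,_=cv2.findContours(m,cv2.RETR_EXTERNAL,cv2.CHAIN_APPROX_NONE); k=max(cs,key=cv2.contourArea); return k,cv2.minAreaRect(k)
# orange plunger: z=.1-.014
m=blob(c,(155,160,160,120),lambda h:(h[...,0]<20)&(h[...,1]>130)&(h[...,2]>100)); k,r=rect(m); print("plunger",onz(c,[r[0]],.086),r)
m=blob(c,(330,180,70,60),lambda h:((h[...,0]>160))&(h[...,1]>80)); k,r=rect(m)
pink=cv2.minEnclosingCircle(k); print("pink",pink,onz(c,[pink[0]],.05)); 
for n,uv in [("tabtop",up([343,205],330,180)),("pinktop",up([290,200],330,180)),("bar",up([556,330],155,160)),("casing",up([450,300],155,160)),("lip",up([170,260],155,160))]:
    u,v=uv.round().astype(int); print(n,np.median(P[v-1:v+2,u-1:u+2].reshape(-1,3),0))
tt=onz(c,up([[348,152],[337,250]],330,180),.086); print("tabtop ends",tt,tt.mean(0)); d=tt[0]-tt[1]; print(np.degrees(np.arctan2(d[1],d[0])),np.linalg.norm(d))
ar=onz(c,up([[337,147],[320,262]],330,180),.05); print("arrows",ar,ar.mean(0)); d=ar[0]-ar[1]; print(np.degrees(np.arctan2(d[1],d[0])))
bt=onz(c,up([[563,297],[538,388]],155,160),.099); print("bar",bt,bt.mean(0)); d=bt[0]-bt[1]; print(np.degrees(np.arctan2(d[1],d[0])),np.linalg.norm(d))
ud=onz(c,up([[557,348]],155,160),.061);print("dial plate",ud)
gm=onz(c,up([[627,347]],155,160),.061);print("gm",gm)
E
python3 m.py
```

```text
screws [[0.6127, 0.2694, 0.06], [0.5378, -0.0214, 0.06], [0.373, 0.0219, 0.06], [0.449, 0.3115, 0.06]]  ctr [0.49314374 0.14533622 0.06      ]
yaw from y -14.580376552947504 from x -14.581326927141122
white marks [[0.55030577 0.21277648 0.1       ]
 [0.47479225 0.23245909 0.1       ]] mid [0.51254901 0.22261779 0.1       ]
-14.609103397263267
green [[0.52299819 0.26054222 0.1       ]
 [0.50207793 0.18386767 0.1       ]] [0.51253806 0.22220495 0.1       ]
plunger [[0.51296234 0.22238311 0.086     ]] ((202.00001525878906, 212.00001525878906), (12.727920532226562, 14.142135620117188), 45.0)
pink ((392.5, 221.0), 13.238302230834961) [[ 0.49463073 -0.28457236  0.05      ]]
tabtop [ 0.49110123 -0.2910628   0.0841591 ]
pinktop [ 0.49768691 -0.27267517  0.04752515]
bar [0.4759527 0.0543522 0.0970023]
casing [0.49507739 0.11512201 0.05821773]
lip [0.51131531 0.25203685 0.09836499]
tabtop ends [[ 0.52034848 -0.29510615  0.086     ]
 [ 0.46848291 -0.28739012  0.086     ]] [ 0.4944157  -0.29124814  0.086     ]
-8.46181748916513 0.05243638279159753
arrows [[ 0.52775658 -0.29811487  0.05      ]
 [ 0.46465561 -0.28656026  0.05      ]] [ 0.4962061  -0.29233757  0.05      ]
-10.376641515256614
bar [[0.49381902 0.05146004 0.099     ]
 [0.44713525 0.06303039 0.099     ]] [0.47047713 0.05724521 0.099     ]
-13.919985227744263 0.048096231559568846
dial plate [[0.47043595 0.05826006 0.061     ]]
gm [[0.47105356 0.02102329 0.061     ]]
```

```bash
cat >> h.py <<'E'
def go(x,y,z,yawdeg,show=True):
    o=ctrl.get_obs(); R0=Ro.from_euler('xyz',o["eef_rot"]); R1=Ro.from_euler('xyz',[np.pi,0,np.radians(yawdeg)])
    rv=(R0.inv()*R1).as_rotvec(degrees=True); sh=R0.inv().apply(np.array([x,y,z])-o["ee_pos"])
    e=Ro.from_euler('xyz',o["eef_rot"]).as_euler('xyz',degrees=True)
    print("t",round(o["time_s"],2),"pos",o["ee_pos"].round(4),"rpy",e.round(2),"F",o["force"].round(1),"M",o["moment"].round(2),"w",round(o["grip_width"],4),"q6",o["qpos"][5].round(2))
    print("rot",rv.round(2),"shift",sh.round(4))
E
python3 -c "
from h import *
go(.4705,.0582,.17,165.4)"
```

```text
t 0.35 pos [0.2396 0.495  0.2243] rpy [-179.98   -0.    154.17] F [-0.   0.1 -0.3] M [-0.01  0.04  0.  ] w 0.0939 q6 -0.07
rot [ -0.02  -0.   -11.23] shift [-0.3981 -0.2926  0.0544]
```

>>> send_rows --pt "0 0 -11.2 -0.398 -0.2926 0.054 0" --pt "0 0 -11.2 -0.398 -0.2926 0.054 0" --pt "0 0 -11.2 -0.398 -0.2926 0.054 0" --pt "0 0 -11.2 -0.398 -0.2926 0.054 0" --pt "0 0 -11.2 -0.398 -0.2926 0.054 0" --pt "0 0 -11.2 -0.398 -0.2926 0.054 0" --pt "0 0 -11.2 -0.398 -0.2926 0.054 0" --pt "0 0 -11.2 -0.398 -0.2926 0.054 0" --force 20

```text
time_s: 1.15
ee_pos: [0.4249, 0.1435, 0.1813]
eef_rot: [3.141, 0.001, 2.886]
force: [0.5, 0.4, -0.0]
grip_width: 0.0471
```

```bash
python3 -c "
from h import *
go(.4705,.0582,.17,165.4)"
```

```text
t 1.15 pos [0.4249 0.1435 0.1813] rpy [1.7998e+02 3.0000e-02 1.6538e+02] F [ 0.5  0.4 -0. ] M [ 0.02 -0.    0.07] w 0.0471 q6 -1.07
rot [ 0.02  0.03 -0.02] shift [-0.0656 -0.0711  0.0113]
```

>>> send_rows --pt "0 0 0 -0.064 -0.07 0.011 0" --pt "0 0 0 -0.064 -0.07 0.011 0" --pt "0 0 0 -0.064 -0.07 0.011 0" --pt "0 0 0 -0.064 -0.07 0.011 0" --pt "0 0 0 -0.064 -0.07 0.011 0"

```text
time_s: 1.65
ee_pos: [0.4683, 0.0623, 0.1703]
eef_rot: [3.141, 0.0, 2.887]
force: [-0.6, 0.1, -0.3]
grip_width: 0.047
```

```bash
python3 -c "
from h import *
go(.4705,.0582,.17,165.4)
c=ctrl.camera('wrist');cv2.imwrite('pics/w1.png',c['pixels'][:,:,::-1])"
```

```text
t 1.65 pos [0.4683 0.0623 0.1703] rpy [179.99   0.   165.41] F [-0.6  0.1 -0.3] M [-0.03 -0.03 -0.03] w 0.047 q6 -1.26
rot [0.01 0.   0.01] shift [-0.0031 -0.0034  0.0003]
```

View pics/w1.png

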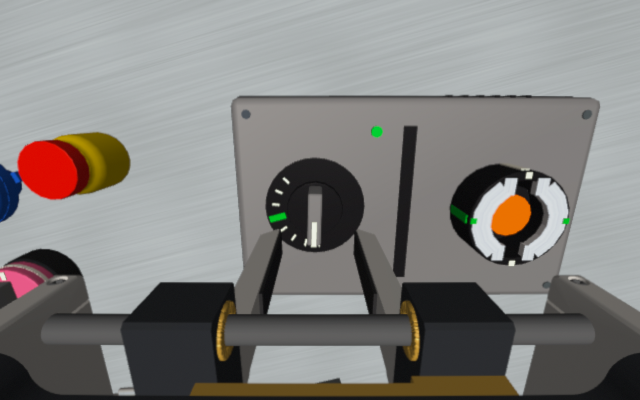

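The wrist view shows the dial bar at about (314,190–247) with the pointer at its lower end, nearly at zero. The socket is at about (520,220), with its white marks at (529,176) and (512,263).

```bash
python3 -c "
from h import *
c=ctrl.camera('wrist')
crop(c,'w1c.png',255,150,120,110,6)
crop(c,'w1s.png',440,150,140,120,5)
p=onz(c,[[529,175.5],[512,263]],.1);print(p.mean(0),p)
print(onz(c,[[473.5,221],[565,221]],.1).mean(0), onz(c,[[314.5,205]],.061))
print(proj(c,[[.4705,.0582,.099],[.513,.2225,.1]]))
"
```

```text
[0.51363303 0.22286109 0.1       ] [[0.47649348 0.23230009 0.1       ]
 [0.55077258 0.2134221  0.1       ]]
[0.51335253 0.22223941 0.1       ] [[0.46892344 0.05855943 0.061     ]]
[[314.10265204 220.33935428]
 [519.69010801 220.54132521]]
```

View pics/w1c.png

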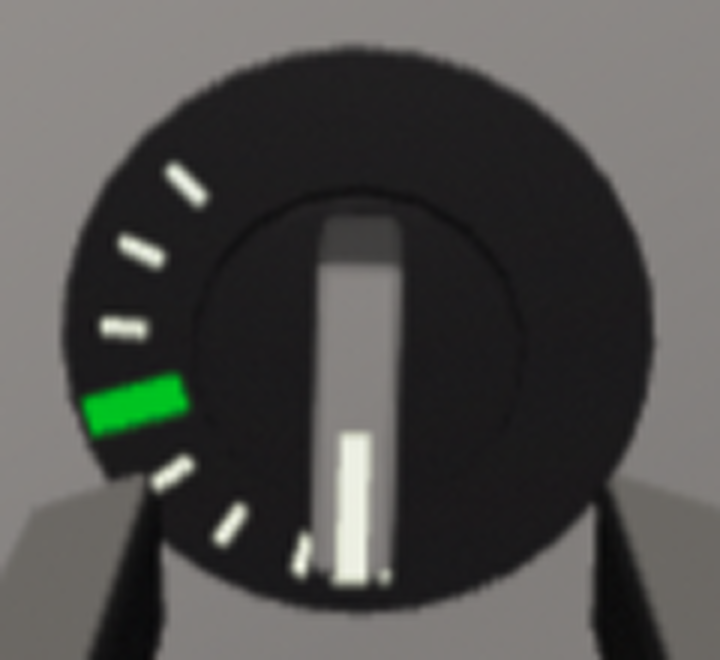

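View pics/w1s.png

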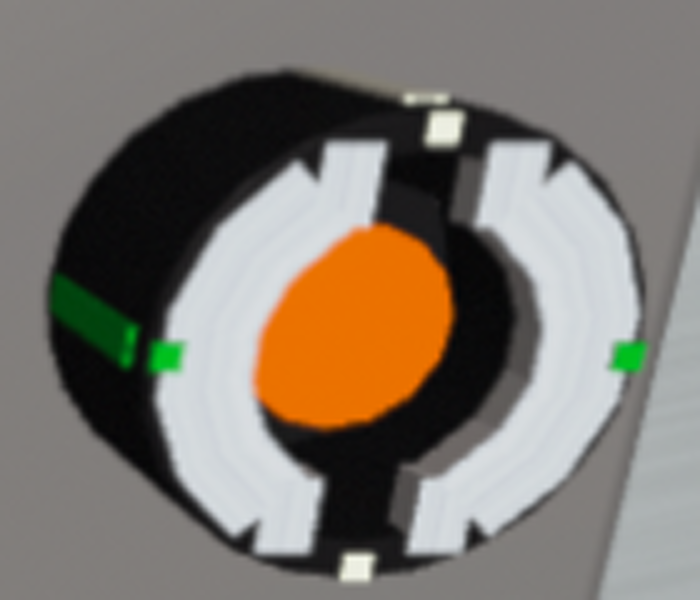

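```bash
python3 -c "
from h import *
c=ctrl.camera('wrist')
up=lambda L:(np.array(L,float)+.5)/6-.5+[255,150]
p=onz(c,up([[351,583],[360,265]]),.099);d=p[0]-p[1];print(p,p.mean(0),np.degrees(np.arctan2(d[1],d[0])))
p=onz(c,up([[351,583],[356,435]]),.099);d=p[0]-p[1];print(p,np.degrees(np.arctan2(d[1],d[0])))
g=onz(c,up([[135,405]]),.061);print(g, g-[.4705,.0582,0])
go(.47,.0583,.089,164.4)
"
```

```text
[[0.49330446 0.05139084 0.099     ]
 [0.44869159 0.06439341 0.099     ]] [0.47099802 0.05789213 0.099     ] -16.248936038577195
[[0.49330446 0.05139084 0.099     ]
 [0.47198492 0.05772108 0.099     ]] -16.53729942620268
[[0.47169031 0.02084719 0.061     ]] [[ 0.00119031 -0.03735281  0.061     ]]
t 1.8 pos [0.4684 0.0625 0.1705] rpy [1.7999e+02 2.0000e-02 1.6547e+02] F [ 1.  -0.1  0.3] M [ 0.02  0.03 -0.08] w 0.0473 q6 -1.26
rot [0.01 0.02 1.07] shift [-0.0026 -0.0037  0.0815]
```

>>> send_rows --pt "0 0 1.4 -0.003 -0.0035 0.03 0" --pt "0 0 1.4 -0.003 -0.0035 0.06 0" --pt "0 0 1.4 -0.003 -0.0035 0.06 0" --pt "0 0 1.4 -0.003 -0.0035 0.06 0"

```text
time_s: 2.2
ee_pos: [0.4707, 0.0579, 0.111]
eef_rot: [-3.142, -0.0, 2.863]
force: [1.0, -0.9, 0.1]
grip_width: 0.0468
```

```bash
python3 -c "
from h import *
go(.4705,.0582,.089,164)"
```

```text
t 2.2 pos [0.4707 0.0579 0.111 ] rpy [-1.8000e+02 -1.0000e-02  1.6403e+02] F [ 1.  -0.9  0.1] M [-0.02 -0.01 -0.01] w 0.0468 q6 -1.25
rot [-0.   -0.01  0.03] shift [0.0003 0.0002 0.022 ]
```

Converged well. Descend and grip.

>>> send_rows --pt "0 0 0 0 0 0.021 0" --pt "0 0 0 0 0 0.021 0" --pt "0 0 0 0 0 0.021 -1" --pt "0 0 0 0 0 0.021 -1" --pt "0 0 0 0 0 0.021 -1" --pt "0 0 0 0 0 0.021 -1" --pt "0 0 0 0 0 0.021 -1" --force 15

```text
time_s: 2.9
ee_pos: [0.4711, 0.0584, 0.0897]
eef_rot: [3.139, 0.001, 2.861]
force: [1.5, 11.9, -3.9]
grip_width: 0.0118
```

```bash
python3 -c "
from h import *
go(.4705,.0582,.089,90.9)"
```

```text
t 2.9 pos [0.4711 0.0584 0.0897] rpy [1.7985e+02 5.0000e-02 1.6393e+02] F [ 1.5 11.9 -3.9] M [ 2.12 -0.12 -0.05] w 0.0118 q6 -1.25
rot [ 1.600e-01 -5.000e-02  7.303e+01] shift [ 0.0006 -0.0003  0.0007]
```

>>> send_rows --pt "0 0 0 0 0.0007 0 -1" --pt "0 0 6 0 0.0007 0 -1" --pt "0 0 12 0 0.0007 0 -1" --pt "0 0 18 0 0.0007 0 -1" --pt "0 0 24 0 0.0007 0 -1" --pt "0 0 30 0 0.0007 0 -1" --pt "0 0 36 0 0.0007 0 -1" --pt "0 0 36 0 0.0007 0 -1"

```text
time_s: 3.7
ee_pos: [0.4712, 0.0586, 0.0897]
eef_rot: [3.14, -0.0, 2.23]
force: [0.3, 5.8, 2.6]
grip_width: 0.0123
```

```bash
python3 -c "
from h import *
go(.4705,.0582,.089,90.9)"
```

```text
t 3.7 pos [0.4712 0.0586 0.0897] rpy [179.92  -0.   127.75] F [0.3 5.8 2.6] M [ 0.93 -0.14 -0.05] w 0.0123 q6 -0.61
rot [ 8.000e-02 -3.000e-02  3.685e+01] shift [ 0.0001 -0.0008  0.0007]
```

>>> send_rows --pt "0 0 6 0 0.0002 0 -1" --pt "0 0 12 0 0.0002 0 -1" --pt "0 0 18 0 0.0002 0 -1" --pt "0 0 24 0 0.0002 0 -1" --pt "0 0 30 0 0.0002 0 -1" --pt "0 0 36.8 0 0.0002 0 -1" --pt "0 0 36.8 0 0.0002 0 -1" --pt "0 0 36.8 0 0.0002 0 -1"

```text
time_s: 4.5
ee_pos: [0.4713, 0.0586, 0.0897]
eef_rot: [3.141, -0.001, 1.595]
force: [-0.1, 4.8, 4.6]
grip_width: 0.0118
```

```bash
python3 -c "
from h import *
go(.4705,.0582,.089,90.9)
c=ctrl.camera('wrist');crop(c,'w2.png',240,130,160,130,5)
c=ctrl.camera('top');crop(c,'t2.png',155,160,160,120,5)"
```

```text
t 4.5 pos [0.4713 0.0586 0.0897] rpy [ 1.7995e+02 -4.0000e-02  9.1360e+01] F [-0.1  4.8  4.6] M [ 1.    0.02 -0.  ] w 0.0118 q6 0.02
rot [ 0.05 -0.04  0.46] shift [-0.0004 -0.0008  0.0007]
```

View pics/w2.png

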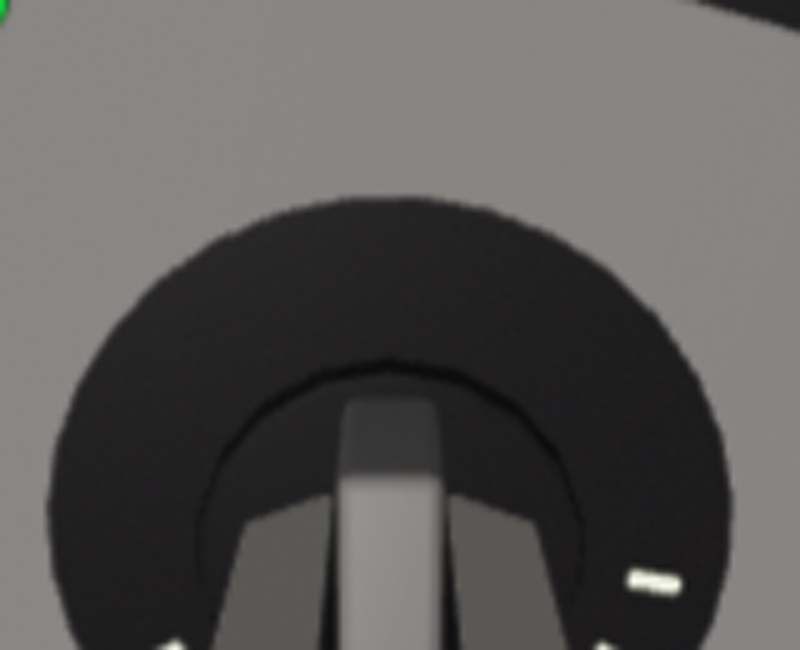

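>>> send_rows --pt "0 0 0.4 0 0 0 -1" --pt "0 0 0.4 0 0 0 -1" --pt "0 0 0.4 0 0 0 0" --pt "0 0 0.4 0 0 0 0" --pt "0 0 0.4 0 0 0 0" --pt "0 0 0.4 0 0 -0.04 0" --pt "0 0 0.4 0 0 -0.08 0" --pt "0 0 0.4 0 0 -0.1 0"

```text
time_s: 5.4
ee_pos: [0.4716, 0.0581, 0.1922]
eef_rot: [3.138, 0.0, 1.585]
force: [0.4, -0.1, 0.2]
grip_width: 0.047
```

```bash
python3 -c "
from h import *
go(.4965,-.2915,.17,170.5)
c=ctrl.camera('wrist');cv2.imwrite('pics/w3.png',c['pixels'][:,:,::-1])
crop(c,'w3c.png',255,150,120,110,6)"
```

```text
t 5.4 pos [0.4716 0.0581 0.1922] rpy [179.82   0.    90.81] F [ 0.4 -0.1  0.2] M [-0.    0.07 -0.02] w 0.047 q6 0.03
rot [  0.15   0.13 -79.69] shift [-0.3499  0.0198  0.0223]
```

View pics/w3.png

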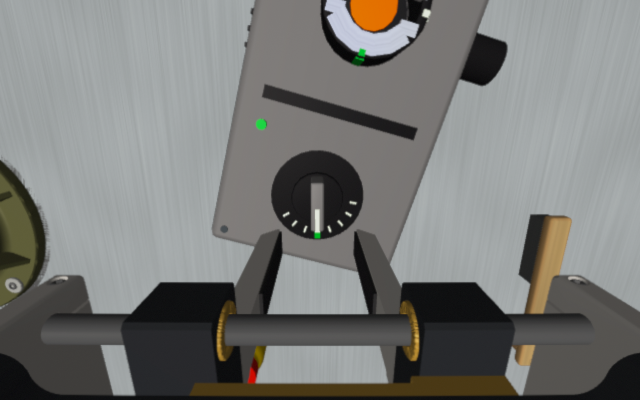

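View pics/w3c.png

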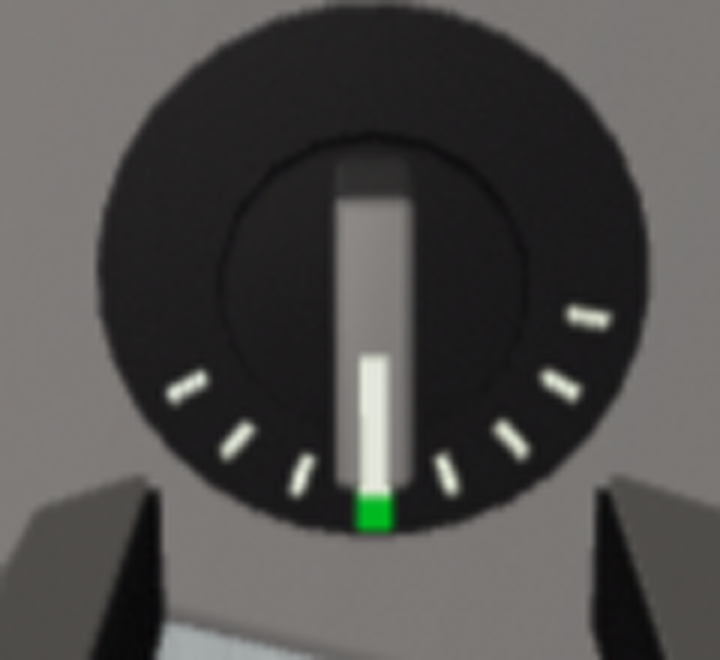

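The white pointer, with its tip at about (317,233), sits on the green mark. Next is the filter.

>>> send_rows --pt "0 0 -79.7 -0.35 0.02 0.022 0" --pt "0 0 -79.7 -0.35 0.02 0.022 0" --pt "0 0 -79.7 -0.35 0.02 0.022 0" --pt "0 0 -79.7 -0.35 0.02 0.022 0" --pt "0 0 -79.7 -0.35 0.02 0.022 0" --pt "0 0 -79.7 -0.35 0.02 0.022 0" --pt "0 0 -79.7 -0.35 0.02 0.022 0" --pt "0 0 -79.7 -0.35 0.02 0.022 0"

```text
time_s: 6.25
ee_pos: [0.495, -0.2942, 0.1661]
eef_rot: [-3.141, -0.001, 2.688]
force: [0.5, 0.7, 0.1]
grip_width: 0.0469
```

```bash
python3 -c "
from h import *
go(.4965,-.2915,.17,170.5)"
```

```text
t 6.25 pos [ 0.495  -0.2942  0.1661] rpy [-1.7999e+02 -6.0000e-02  1.5403e+02] F [0.5 0.7 0.1] M [ 0.01 -0.02  0.02] w 0.0469 q6 -1.72
rot [  0.    -0.06 -16.47] shift [-0.0002  0.0031 -0.0039]
```

>>> send_rows --pt "0 0 -11 0 0 0 0" --pt "0 0 -11 0 0 0 0" --pt "0 0 -11 0 0 0 0" --pt "0 0 -11 0 0 0 0"

```text
time_s: 6.65
ee_pos: [0.4956, -0.2914, 0.1668]
eef_rot: [3.141, -0.001, 2.874]
force: [0.3, -0.4, -0.6]
grip_width: 0.0467
```

```bash
python3 -c "
from h import *
go(.4965,-.2915,.17,170.5)
c=ctrl.camera('wrist');cv2.imwrite('pics/w4.png',c['pixels'][:,:,::-1])
crop(c,'w4c.png',255,150,120,110,6)"
```

```text
t 6.65 pos [ 0.4956 -0.2914  0.1668] rpy [ 1.7999e+02 -4.0000e-02  1.6465e+02] F [ 0.3 -0.4 -0.6] M [-0.02 -0.02 -0.04] w 0.0467 q6 -1.9
rot [ 0.01 -0.03 -5.85] shift [-0.0009  0.0001 -0.0032]
```

View pics/w4.png

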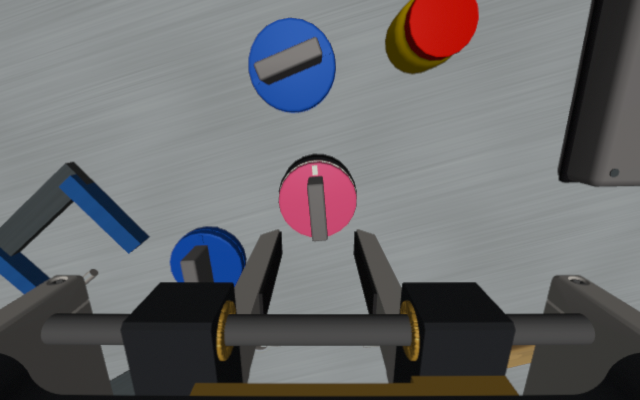

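View pics/w4c.png

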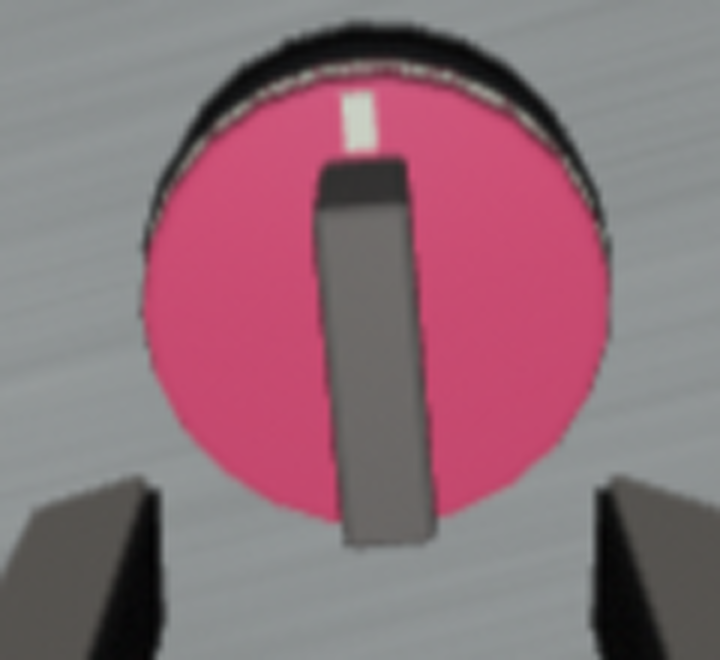

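```bash
python3 -c "
from h import *
c=ctrl.camera('wrist')
up=lambda L:(np.array(L,float)+.5)/6-.5+[255,150]
p=onz(c,up([[361,205],[390,544]]),.086);d=p[0]-p[1];print(p,p.mean(0),np.linalg.norm(d),np.degrees(np.arctan2(d[1],d[0])))
e=onz(c,up([[143,300],[610,300],[377,70]]),.05);print(e, (e[0]+e[1])/2)
go(.4965,-.2915,.12,170.5)"
```

```text
[[ 0.4701411  -0.28755527  0.086     ]
 [ 0.52012425 -0.29700007  0.086     ]] [ 0.49513268 -0.29227767  0.086     ] 0.050867660012927786 169.29958055976454
[[ 0.48380974 -0.32817816  0.05      ]
 [ 0.50371723 -0.25552334  0.05      ]
 [ 0.45790099 -0.28193159  0.05      ]] [ 0.49376348 -0.29185075  0.05      ]
t 6.75 pos [ 0.4957 -0.2913  0.1671] rpy [ 1.8000e+02 -1.0000e-02  1.6468e+02] F [ 0.1 -0.1 -0.5] M [ 0.01 -0.    0.01] w 0.047 q6 -1.9
rot [ 0.   -0.01 -5.82] shift [-0.0009  0.      0.0471]
```

>>> send_rows --pt "0 0 -5.2 0.0005 -0.0007 0.04 0" --pt "0 0 -5.2 0.0005 -0.0007 0.065 0" --pt "0 0 -5.2 0.0005 -0.0007 0.065 0" --pt "0 0 -5.2 0.0005 -0.0007 0.065 0"

```text
time_s: 7.15
ee_pos: [0.4953, -0.2921, 0.103]
eef_rot: [-3.141, 0.0, 2.965]
force: [-0.7, -0.5, 0.7]
grip_width: 0.047
```

```bash
python3 -c "
from h import *
go(.495,-.292,.074,169.8)"
```

```text
t 7.15 pos [ 0.4953 -0.2921  0.103 ] rpy [-1.7999e+02  1.0000e-02  1.6989e+02] F [-0.7 -0.5  0.7] M [-0.01  0.   -0.05] w 0.047 q6 -1.99
rot [-0.01  0.01  0.09] shift [0.0003 0.     0.029 ]
```

>>> send_rows --pt "0 0 0 0 0 0.029 0" --pt "0 0 0 0 0 0.029 0" --pt "0 0 0 0 0 0.029 -1" --pt "0 0 0 0 0 0.029 -1" --pt "0 0 0 0 0 0.029 -1" --pt "0 0 0 0 0 0.029 -1" --pt "0 0 0 0 0 0.029 -1" --force 45

```text
time_s: 7.85
ee_pos: [0.4952, -0.2921, 0.0738]
eef_rot: [-3.141, 0.001, 2.966]
force: [-1.7, 1.9, 4.1]
grip_width: 0.0136
```

```bash
python3 -c "
from h import *
go(.495,-.292,.19,165.4)"
```

```text
t 7.85 pos [ 0.4952 -0.2921  0.0738] rpy [-1.7999e+02  4.0000e-02  1.6992e+02] F [-1.7  1.9  4.1] M [ 0.19  0.11 -0.04] w 0.0136 q6 -1.99
rot [-0.01  0.04  4.52] shift [ 0.0002  0.     -0.1162]
```

>>> send_rows --pt "0 0 0 0 0 -0.03 -1" --pt "0 0 0 0 0 -0.07 -1" --pt "0 0 0 0 0 -0.11 -1" --pt "0 0 0 0 0 -0.14 -1" --pt "0 0 0 0 0 -0.14 -1"

```text
time_s: 8.35
ee_pos: [0.4961, -0.2927, 0.2175]
eef_rot: [-3.139, 0.006, 2.966]
force: [0.2, -0.4, -2.8]
grip_width: 0.0137
```

```bash
python3 -c "
from h import *
go(.5133,.2225,.21,165.4)
c=ctrl.camera('scene');crop(c,'s5.png',150,120,270,200,3)"
```

```text
t 8.35 pos [ 0.4961 -0.2927  0.2175] rpy [-179.84    0.35  169.93] F [ 0.2 -0.4 -2.8] M [ 0.01 -0.03  0.02] w 0.0137 q6 -1.99
rot [-0.14  0.36  4.53] shift [0.0732 0.5103 0.0057]
```

View pics/s5.png

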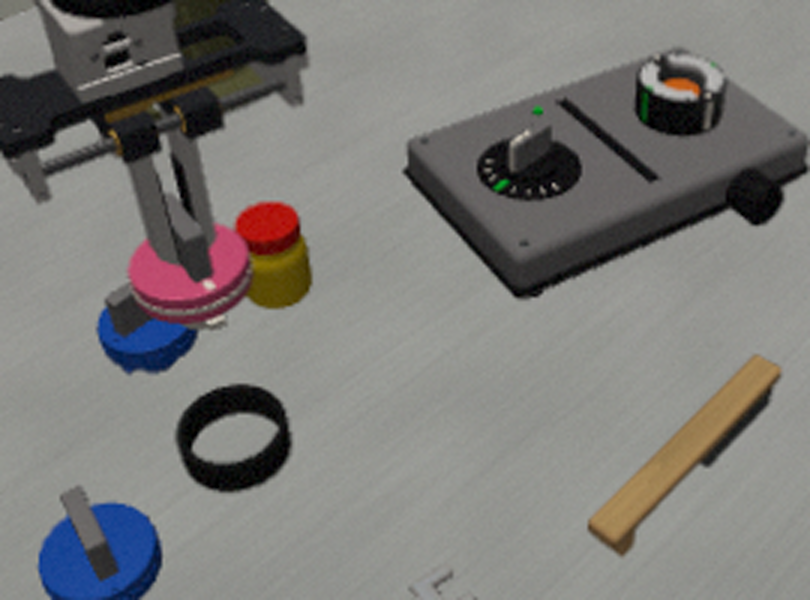

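>>> send_rows --pt "-0.1 0.3 4.5 0.073 0.51 0.002 -1" --pt "-0.1 0.3 4.5 0.073 0.51 0.002 -1" --pt "-0.1 0.3 4.5 0.073 0.51 0.002 -1" --pt "-0.1 0.3 4.5 0.073 0.51 0.002 -1" --pt "-0.1 0.3 4.5 0.073 0.51 0.002 -1" --pt "-0.1 0.3 4.5 0.073 0.51 0.002 -1" --pt "-0.1 0.3 4.5 0.073 0.51 0.002 -1" --pt "-0.1 0.3 4.5 0.073 0.51 0.002 -1"

```text
time_s: 9.2
ee_pos: [0.5075, 0.1097, 0.2098]
eef_rot: [3.141, -0.008, 2.887]
force: [1.0, -0.0, -2.1]
grip_width: 0.0134
```

```bash
python3 -c "
from h import *
go(.5133,.2225,.21,165.4)"
```

```text
t 9.2 pos [0.5075 0.1097 0.2098] rpy [179.97  -0.45 165.42] F [ 1.  -0.  -2.1] M [ 0.01 -0.02  0.  ] w 0.0134 q6 -1.18
rot [ 0.03 -0.45  0.02] shift [2.280e-02 1.107e-01 1.000e-04]
```

>>> send_rows --pt "0 0 0 0.022 0.11 0 -1" --pt "0 0 0 0.022 0.11 0 -1" --pt "0 0 0 0.022 0.11 0 -1" --pt "0 0 0 0.022 0.11 0 -1" --pt "0 0 0 0.022 0.11 0 -1" --pt "0 0 0 0.022 0.11 0 -1"

```text
time_s: 9.8
ee_pos: [0.515, 0.2182, 0.2115]
eef_rot: [3.141, -0.006, 2.886]
force: [-0.7, -0.5, -2.1]
grip_width: 0.0138
```

```bash
python3 -c "
from h import *
go(.5133,.2225,.195,165.4)
c=ctrl.camera('wrist');cv2.imwrite('pics/w6.png',c['pixels'][:,:,::-1])
c=ctrl.camera('scene');crop(c,'s6.png',320,90,120,100,6)
c=ctrl.camera('top');crop(c,'t6.png',155,160,160,120,5)"
```

```text
t 9.8 pos [0.515  0.2182 0.2115] rpy [179.95  -0.34 165.33] F [-0.7 -0.5 -2.1] M [-0.01 -0.02 -0.03] w 0.0138 q6 -0.98
rot [ 0.05 -0.34 -0.07] shift [0.0026 0.0037 0.0165]
```

View pics/w6.png

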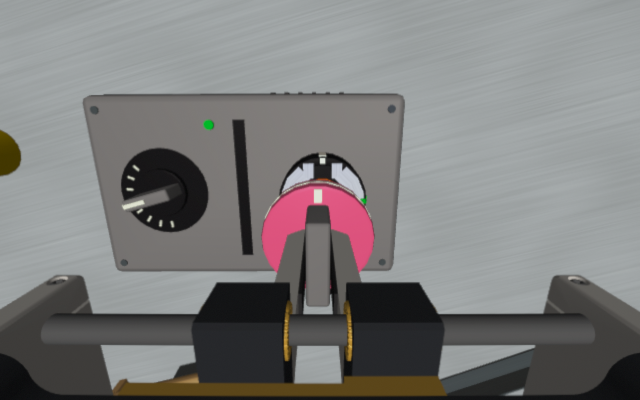

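View pics/s6.png

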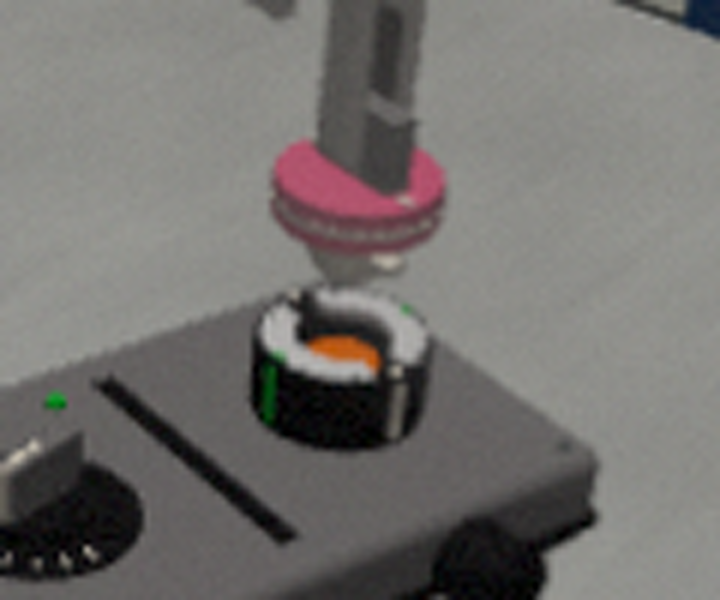

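>>> send_rows --pt "0 -0.3 0 0.0024 0.004 0.005 -1" --pt "0 -0.3 0 0.0024 0.004 0.015 -1" --pt "0 -0.3 0 0.0024 0.004 0.015 -1" --pt "0 -0.3 0 0.0024 0.004 0.015 -1"

```text
time_s: 10.35
ee_pos: [0.5134, 0.2242, 0.1966]
eef_rot: [3.141, -0.001, 2.887]
force: [0.5, 0.5, -1.8]
grip_width: 0.0134
```

```bash
python3 -c "
from h import *
go(.5133,.2225,.178,165.4)
"
```

```text
t 10.35 pos [0.5134 0.2242 0.1966] rpy [ 1.7994e+02 -4.0000e-02  1.6543e+02] F [ 0.5  0.5 -1.8] M [0.07 0.   0.01] w 0.0134 q6 -0.97
rot [ 0.06 -0.04  0.03] shift [-0.0004 -0.0017  0.0186]
```

>>> send_rows --pt "0 0 0 -0.0004 -0.0016 0.01 -1" --pt "0 0 0 -0.0004 -0.0016 0.02 -1" --pt "0 0 0 -0.0004 -0.0016 0.02 -1" --pt "0 0 0 -0.0004 -0.0016 0.02 -1"

```text
time_s: 10.75
ee_pos: [0.5134, 0.2226, 0.1767]
eef_rot: [3.14, -0.001, 2.887]
force: [-0.3, 0.9, -1.1]
grip_width: 0.0135
```

```bash
python3 -c "
from h import *
go(.5133,.2225,.158,165.4)
c=ctrl.camera('wrist');crop(c,'w7.png',230,130,180,150,4)
c=ctrl.camera('scene');crop(c,'s7.png',330,100,100,80,8)
c=ctrl.camera('top');crop(c,'t7.png',155,160,160,120,5)"
```

```text
t 10.75 pos [0.5134 0.2226 0.1767] rpy [ 1.7993e+02 -4.0000e-02  1.6542e+02] F [-0.3  0.9 -1.1] M [0.04 0.01 0.05] w 0.0135 q6 -0.97
rot [ 0.07 -0.04  0.02] shift [ 0.0001 -0.0001  0.0187]
```

View pics/w7.png

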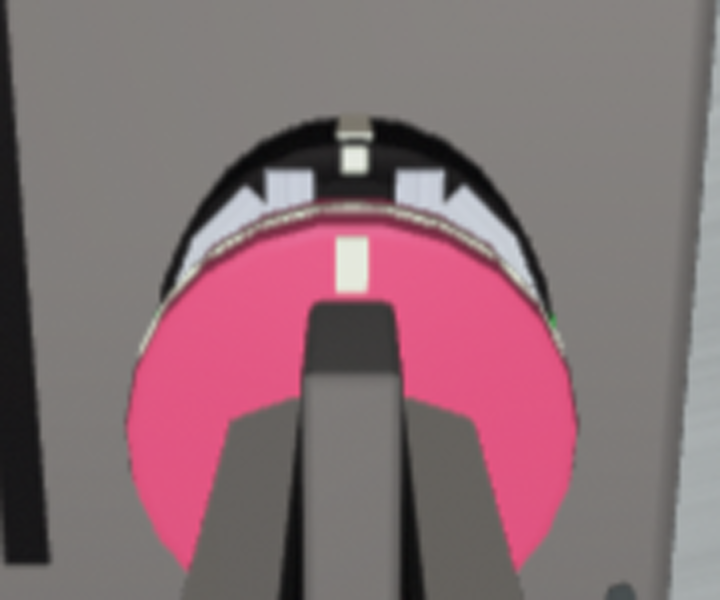

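View pics/s7.png

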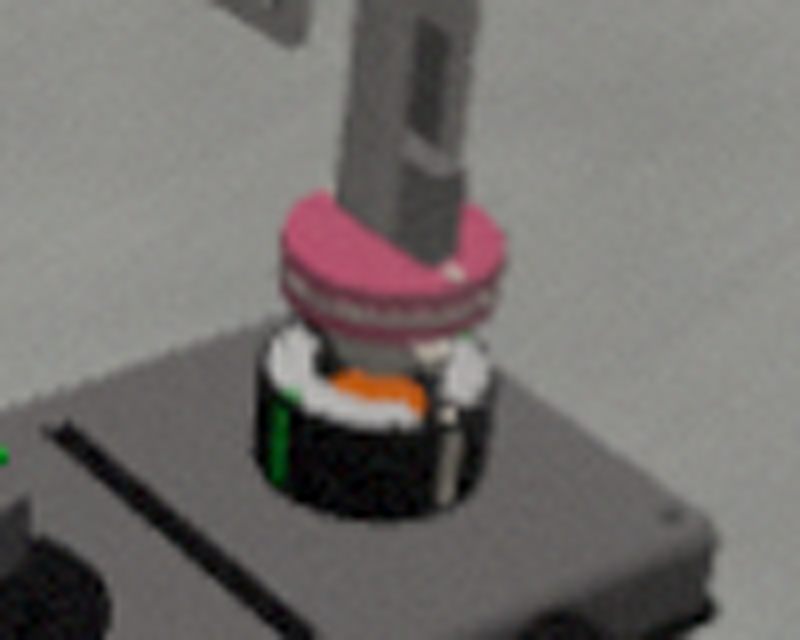

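>>> send_rows --pt "0 0 0 0 0 0.005 -1" --pt "0 0 0 0 0 0.01 -1" --pt "0 0 0 0 0 0.016 -1" --pt "0 0 0 0 0 0.018 -1" --pt "0 0 0 0 0 0.018 -1"

```text
time_s: 11.4
ee_pos: [0.5134, 0.2226, 0.1585]
eef_rot: [3.141, -0.001, 2.887]
force: [-0.3, 0.7, -1.9]
grip_width: 0.0138
```

```bash
python3 -c "
from h import *
go(.5133,.2225,.146,165.4)
"
```

```text
t 11.4 pos [0.5134 0.2226 0.1585] rpy [ 1.7994e+02 -4.0000e-02  1.6542e+02] F [-0.3  0.7 -1.9] M [ 0.04 -0.06 -0.  ] w 0.0138 q6 -0.97
rot [ 0.06 -0.04  0.02] shift [ 0.     -0.0001  0.0125]
```

>>> send_rows --pt "0 0 0 0 0 0.003 -1" --pt "0 0 0 0 0 0.006 -1" --pt "0 0 0 0 0 0.009 -1" --pt "0 0 0 0 0 0.011 -1" --pt "0 0 0 0 0 0.012 -1" --pt "0 0 0 0 0 0.012 -1"

```text
time_s: 12.0
ee_pos: [0.5137, 0.2227, 0.1472]
eef_rot: [3.14, 0.0, 2.887]
force: [-0.7, -0.5, 4.8]
grip_width: 0.0136
```

```bash
python3 -c "
from h import *
go(.5133,.2225,.146,75.4)
"
```

```text
t 12.0 pos [0.5137 0.2227 0.1472] rpy [1.7989e+02 3.0000e-02 1.6542e+02] F [-0.7 -0.5  4.8] M [-0.12  0.2  -0.01] w 0.0136 q6 -0.97
rot [ 1.000e-01 -6.000e-02  9.002e+01] shift [ 0.0003 -0.0003  0.0012]
```

>>> send_rows --pt "0 0 0 0 0 0.001 -1" --pt "0 0 0 0 0 0.002 -1" --pt "0 0 0 0 0 0.002 -1"

```text
time_s: 12.3
ee_pos: [0.5137, 0.2228, 0.1458]
eef_rot: [3.14, 0.001, 2.887]
force: [-4.0, -0.5, 10.0]
grip_width: 0.0133
```

```bash
python3 -c "
from h import *
go(.5133,.2225,.146,75.4)
"
```

```text
t 12.3 pos [0.5137 0.2228 0.1458] rpy [1.7988e+02 5.0000e-02 1.6543e+02] F [-4.  -0.5 10. ] M [-0.31  0.69 -0.03] w 0.0133 q6 -0.97
rot [ 1.300e-01 -6.000e-02  9.003e+01] shift [ 0.0004 -0.0004 -0.0002]
```

>>> send_rows --pt "0 0 6 0 0 0.0003 -1" --pt "0 0 12 0 0 0.0003 -1" --pt "0 0 18 0 0 0.0003 -1" --pt "0 0 24 0 0 0.0003 -1" --pt "0 0 30 0 0 0.0003 -1" --pt "0 0 36 0 0 0.0003 -1" --pt "0 0 42 0 0 0.0003 -1" --pt "0 0 42 0 0 0.0003 -1"

```text
time_s: 13.1
ee_pos: [0.5143, 0.2226, 0.1459]
eef_rot: [3.138, -0.0, 2.15]
force: [-0.6, -1.7, 11.1]
grip_width: 0.0137
```

```bash
python3 -c "
from h import *
go(.5133,.2225,.1458,75.4)
"
```

```text
t 13.1 pos [0.5143 0.2226 0.1459] rpy [179.81  -0.   123.2 ] F [-0.6 -1.7 11.1] M [-0.62  0.23  0.01] w 0.0137 q6 -0.24
rot [ 0.18 -0.08 47.8 ] shift [ 0.0004 -0.0009  0.0001]
```

>>> send_rows --pt "0 0 6.5 0 0 0.0003 -1" --pt "0 0 13 0 0 0.0003 -1" --pt "0 0 19.5 0 0 0.0003 -1" --pt "0 0 26 0 0 0.0003 -1" --pt "0 0 32.5 0 0 0.0003 -1" --pt "0 0 39 0 0 0.0003 -1" --pt "0 0 44 0 0 0.0003 -1" --pt "0 0 44 0 0 0.0003 -1"

```text
time_s: 13.9
ee_pos: [0.5141, 0.2225, 0.1458]
eef_rot: [3.14, -0.002, 1.383]
force: [-2.7, -3.3, 15.4]
grip_width: 0.0136
```

```bash
python3 -c "
from h import *
go(.5133,.2225,.1458,75.4)
c=ctrl.camera('wrist');cv2.imwrite('pics/w8.png',c['pixels'][:,:,::-1])
c=ctrl.camera('scene');crop(c,'s8.png',330,100,100,80,8)
"
```

```text
t 13.9 pos [0.5141 0.2225 0.1458] rpy [ 1.7988e+02 -1.1000e-01  7.9240e+01] F [-2.7 -3.3 15.4] M [-0.94  0.94 -0.04] w 0.0136 q6 0.53
rot [ 0.11 -0.12  3.84] shift [-0.0002 -0.0008  0.    ]
```

View pics/w8.png

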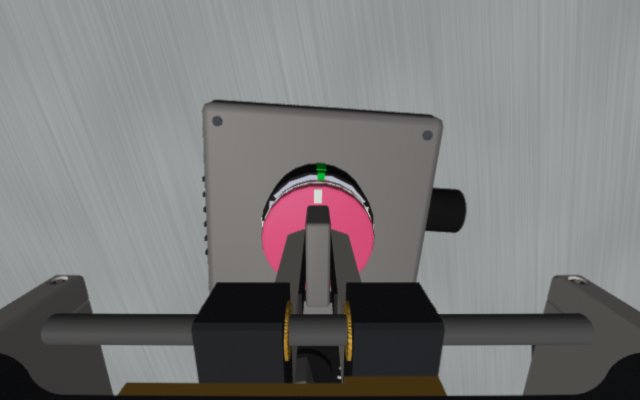

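View pics/s8.png

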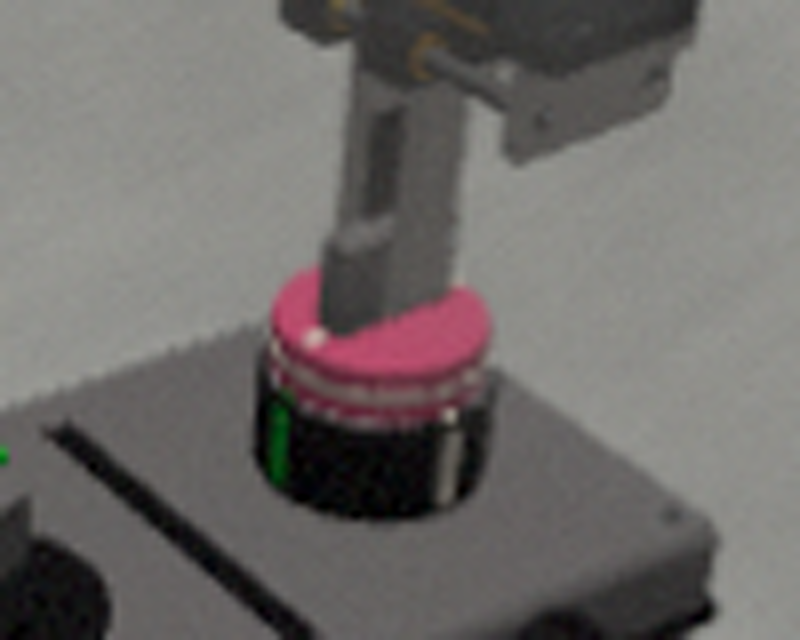

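>>> send_rows --pt "0 0 2 0 -0.0003 0.0003 -1" --pt "0 0 4 0 -0.0003 0.0003 -1" --pt "0 0 5 0 -0.0003 0.0003 -1" --pt "0 0 5 0 -0.0003 0.0003 -1"

```text
time_s: 14.4
ee_pos: [0.514, 0.2225, 0.1458]
eef_rot: [3.139, -0.002, 1.299]
force: [-2.9, -5.2, 16.1]
grip_width: 0.014
```

```bash
python3 -c "
from h import *
go(.5133,.2225,.1458,75.4)
"
```

```text
t 14.4 pos [0.514  0.2225 0.1458] rpy [ 1.7985e+02 -1.3000e-01  7.4420e+01] F [-2.9 -5.2 16.1] M [-1.04  0.69  0.58] w 0.014 q6 0.61
rot [ 0.16 -0.13 -0.98] shift [-0.0002 -0.0007  0.    ]
```

>>> send_rows --pt "0 0 0 0 0 0 -1" --pt "0 0 0 0 0 0 -1" --pt "0 0 0 0 0 0 -1" --pt "0 0 0 0 0 0 -1" --pt "0 0 0 0 0 0 -1"

```text
time_s: 14.9
ee_pos: [0.514, 0.2225, 0.1458]
eef_rot: [3.139, -0.002, 1.3]
force: [-2.3, -5.0, 16.4]
grip_width: 0.0135
```

```bash
python3 -c "
from h import *
go(.5133,.2225,.1458,75.4)
c=ctrl.camera('wrist');crop(c,'w9.png',230,130,180,150,4)
c=ctrl.camera('scene');cv2.imwrite('pics/s9.png',c['pixels'][:,:,::-1])
crop(c,'s9c.png',290,130,140,90,5)
c=ctrl.camera('top');cv2.imwrite('pics/t9.png',c['pixels'][:,:,::-1])
"
```

```text
t 14.9 pos [0.514  0.2225 0.1458] rpy [ 1.7985e+02 -1.3000e-01  7.4460e+01] F [-2.3 -5.  16.4] M [-1.02  0.75  0.53] w 0.0135 q6 0.61
rot [ 0.15 -0.13 -0.94] shift [-0.0002 -0.0007 -0.    ]
```

View pics/w9.png

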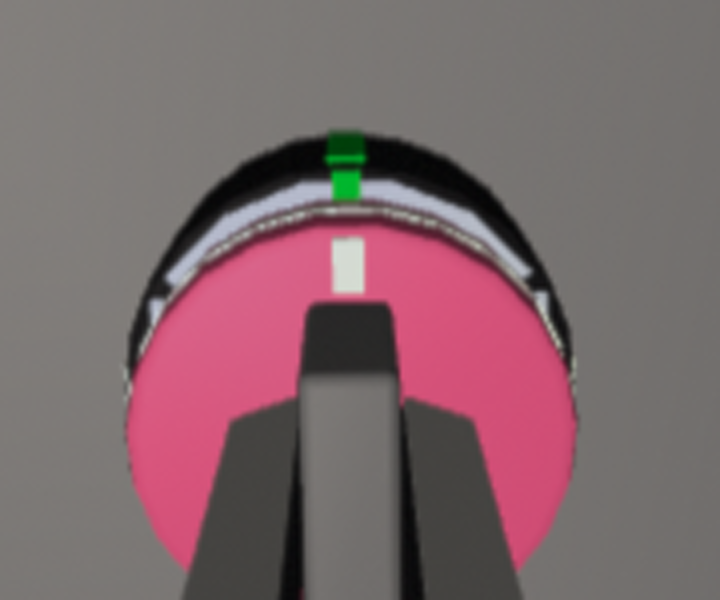

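View pics/s9.png

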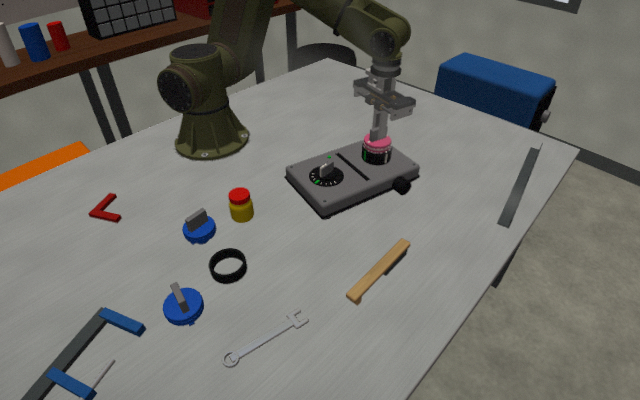

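View pics/s9c.png

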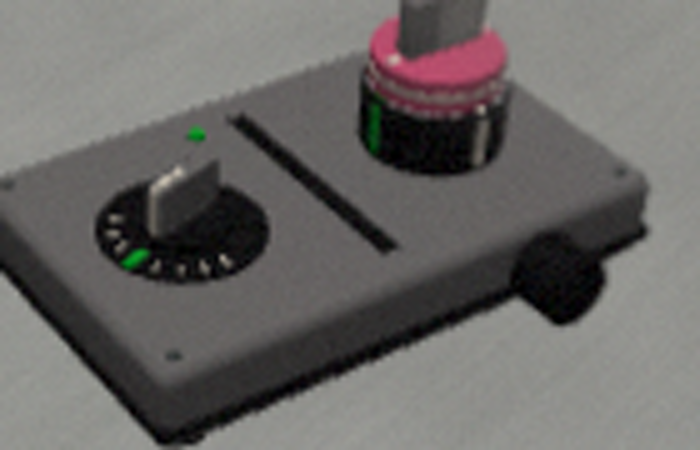

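The filter arrow lines up with the green lock mark and the filter sits on the collar. The dial is still on its mark, and the brush, jar and wrench haven't moved. Handing in.

```bash
python3 -c "
from h import *
print(ctrl.hand_in())
go(.5133,.2225,.1458,75.4)"
```

```text
the job is handed in; nothing more can be done
None
the job is handed in; nothing more can be done
```

I turned the dial clockwise onto the green mark. Then I moved the pink filter into the socket slots, pressed it home and twisted it a quarter turn to the stop. I handed in at about 15 s with the gripper still holding the tab.

- **Dial:** the close-up right after release showed the white pointer centred on the green mark. The last scene picture shows it still there.
- **Filter pressed home:** the grip height was 0.1458 m, as expected for the pink body resting flat on the collar. The push was about 16 N, more than the spring's 9 N.
- **Filter twisted to the stop:** the tool had turned 91° from the slots. The twisting moment had risen sharply to about 0.55 N m, and the filter's white arrow lined up with the green lock mark. Both readings held steady over the last half second before hand-in.
- **Other items:** in the last scene picture the brush, jar, wrench and both blue look-alikes looked where they started. I judged this by eye.

No check failed. I could not read the state after hand-in.

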